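Gauge the stop depth between two stacked circuit boards

TASK

The flat gauge lies with its handle pushed in under the low riser shelf: draw it out by its blade, lay it down on the bench, and take it again by its handle. Slide the blade into the gap between the two green boards on the stand until you feel it meet the hidden friction stop, push that stop back by half of its 14 mm travel (7 mm), and let go, leaving the gauge lying there in the gap. Leave the other things on the bench where they are.

Things in the scene. Friction and masses are not known exactly. Their poses are not given: they have to be found in the camera images.
- gauge: Flat gauge, about 0.15 kg: black plastic handle 70 x 30 x 20 mm (length, width, height), in line with it a plain aluminium blade 105 mm long, 26 wide, 5 thick. Origin: centre of the handle's underside; +x to the tip, z up. Handle x = -35..35, blade x = 35..140, blade z = 7.5..12.5 mm. Lies stably on its handle. At the start only the last 50 to 60 mm of blade stick out of the shelf.
- gauge_tip (a point): Middle of the blade's end, on its mid-plane, 140 mm ahead of the gauge's origin.
- shelf: Low aluminium riser shelf fixed to the bench: a box 140 mm deep, 90 wide, 40 high (mat and bits on top to 48 mm), walls 3 mm, roof underside at 37 mm, closed on all sides but its front. Origin: on the bench at the middle of the open front; +x points into the shelf, so the gauge is drawn out along -x.
- stand: Heavy stand, does not move: dark steel plate (x = -130..130, y = -55..55, top z = 20 mm) with two green boards stacked flat on its rear half (x = 0..110, y = -40..40 mm) and a chrome spring clip behind them, up to 70 mm high. Origin: on the bench under the boards' front edge; +x points into the gap. The bare front of the plate can carry the gauge's handle: the blade is then level with the gap.
- gap_mouth (a point): Middle of the gap's mouth at the boards' front edge, 30.5 mm above the bench, axes as the stand's. The gap between the boards is 9 mm high (26 to 35 mm above the bench) and 32 mm wide between two black strips.
- stop (a joint): Travel (m) of the friction stop, a 26 mm wide block hidden in the gap under the upper board: 0 at the start, grows as the blade pushes it in, 0.014 at its end; wanted 0.007. It takes about 6 N to move, stays where left, has no spring. Its face starts 45 to 70 mm behind the mouth, differently every time and not given: find it by touch.
- tweezer_case: Bystander: ribbed red silicone-grip tweezer case, 140 x 36 x 24 mm. Origin: centre of its underside.
- antenna_mount: Bystander: black plastic antenna mount, base 70 x 50 mm, 38 mm high. Origin: centre of its underside.
- motor_bell: Bystander: gold-tone motor bell, 54 mm across, 44 mm high with its shaft. Origin: centre of its underside.
Not all that is in view belongs to the job. Several things look just like the shelf: the one meant starts farthest to the robot's right.

How it is judged:
By the outcome, as a careful person would: the job done as asked, in the order asked, and still so for the second after the job is handed in, with the robot touching nothing.
It also fails if it takes over 50 s, if anything falls off the work surface, if the arm or the gripper's body presses on something with over 40 N, if the wrist force passes 120 N, or if a joint passes its speed limit or range.

ROBOT

A 6-joint arm with a two-finger parallel gripper is mounted at the origin on the work surface. World frame = base frame: x ahead of the robot, y to its left, z up, the work surface at z = 0. Lengths are in m, angles in degrees, forces in N, time in s.
With the tool pointing down it reaches from about 0.375 to 0.9 m from the base axis. Payload 3.1 kg.
Tool frame: the origin (TCP) lies at the very end of the fingers, on their centre line; the grasp point (between the pads) lies 19 mm behind it; z points along the fingers, y is the line along which they close (so a half turn about z gives the same grasp; the last joint's range is limited). The gripper opens to 87 mm and grips with 3 to 60 N. Pads are 19 mm wide; open, the fingers measure 117 mm over their backs; the gripper's body (75 mm by 190 mm) begins 51 mm behind the grasp point.
Start: joints at [-74.857, 30.224, 82.088, -0, 67.689, -10.227], TCP at [0.268, -0.565, 0.223] pointing down, gripper open.
Joint ranges: [-176.69, 176.69], [-43.24, 126.21], [12.49, 139.97], [-82, 262], [0, 151.66], [-163.58, 163.58]. Speed limits (degrees/s): [159.86, 159.86, 180, 180, 180, 180].

INTERFACE

Orientations are given as a 3x3 rotation matrix whose columns are the frame's x, y, z axes.
In Python, from rig import readout, viewer, ticket gives the robot as it stands.
- The arm moves only by the tool send_rows, never from a script. Its argument "moves" is a list of rows, each a list of 6 numbers: the shift along the tool's x, y, z in units of 250 mm (1.0 is 250 mm), then the turn, a rotation vector about the tool's x, y, z in units of 90 degrees (1.0 is 90 degrees). A call has 1 to 12 rows; each row is the pose to reach, as a shift and turn from the pose commanded when the call began, along the tool's axes at that moment; what a row does not reach only later rows make up. A row lasts 1/10 s, in which the tool goes at most 50 mm and 8.59 degrees, less where a joint would pass 70% of its speed; a pose out of reach is approached as far as the arm can. A call with a number of a shift or a turn outside -1 to 1 is refused whole. A call with a gripper value outside its range is refused whole. "grip" is the opening, from 0 (shut) to 1 (fully open), set as the call begins (left out, the last holds). The fingers move at their own pace and stop on an object; the grip force is fixed at half the most. Time passes only in rows, so rows that repeat a pose let the fingers close. It gives the time, the measured TCP pose, the force, the opening and the grip force at its end, in the units of the state.
- readout.read_state(): the state, without advancing time (a new reading comes with each control period).
- viewer.capture(name): name is "scene" or "top"; returns (picture, depth): 480x640x3 uint8, red, green, blue; 480x640 float32, m along the optical axis (not along the pixel's ray), 0 where there is no reading.
- viewer.camera_info(name): a dict with "fx", "fy", "cx", "cy" (pixels), "distortion" ([k1, k2, p1, p2, k3] as OpenCV has them; the pictures are not rectified), "R" (3x3) and "t" (3): a world point X has camera coordinates R X + t. Camera axes: x right, y down, z forward; pixel columns grow to the right and rows downward; lengths in m; the calibration is good to about 2 mm. A picture is of the moment at which its call begins. camera_info takes no time and is no camera call.
- ticket.hand_in(): hands the job in; it is judged then, once.
The state is a dict: "time_s": time; "joint_positions": joint angles; "qvel": joint speeds; "tau": joint torques, N m; "position": TCP position; "tcp_rot": TCP orientation; "force": force on the tool from outside, world axes, zero at the start; "moment": the same for the moment, N m; "opening": opening from 0.0 (shut) to 1.0 (fully open); "grasp_force": force on a finger pad.
Only numpy, scipy, OpenCV 4.12 (cv2) and the standard library are available. Lean on these libraries where they do the work, as an engineer would, in place of code of your own. Each camera call takes 0.05 s, during which the arm holds its last target. There are 200 camera calls.

## Working session

There is one attempt and no reset: what is moved stays moved. The work goes in short steps, Python scripts to look and compute and a tool call to move; the robot and the scene stay as the last step left them, time stands still between calls to the robot, and variables do not carry over. Pictures are saved under pics/ and viewed, at most 10 in all, crops included, and the job is handed in when it is done.

Besides the shell and the picture viewer there is one more tool, called after "Emit:" in YAML: its name, and indented under it one key for each argument. send_rows: Moves the arm, as the interface text tells. Shifts and turns lie within -1 to 1; 1 stands for 250 mm of shift or 90 degrees of turn. Its arguments: {"type":"object","properties":{"moves":{"type":"array"},"grip":{"type":"number"}},"required":["moves"]}

```bash
ls; mkdir -p pics; python3 - <<'E'
from rig import readout, viewer
import cv2,numpy as np
for n in("scene","top"):
    p,d=viewer.capture(n); cv2.imwrite(f"pics/{n}0.png",p[:,:,::-1]); np.save(f"pics/{n}0.npy",d)
    print(viewer.camera_info(n))
s=readout.read_state(); print(s)
E
```

```text
pics
{'fx': 463.43649752366844, 'fy': 463.43649752366844, 'cx': 315.83366612628146, 'cy': 250.14800838574462, 'distortion': array([-0.0945921,  0.       ,  0.       ,  0.       ,  0.       ]), 'R': array([[-4.19599561e-01,  9.07709305e-01,  1.59662753e-04],
       [ 5.66628470e-01,  2.62068244e-01, -7.81186541e-01],
       [-7.09132135e-01, -3.27695060e-01, -6.24297655e-01]]), 't': array([ 0.07856256, -0.31259721,  1.37364916])}
{'fx': 517.2493881810163, 'fy': 517.2493881810163, 'cx': 313.0673977622084, 'cy': 239.2919131634722, 'distortion': array([0.0468627, 0.       , 0.       , 0.       , 0.       ]), 'R': array([[ 0.02362107, -0.9996968 ,  0.00695353],
       [-0.99149365, -0.02431661, -0.12786336],
       [ 0.12799368, -0.00387411, -0.99176742]]), 't': array([0.12520164, 0.52165405, 1.07183626])}
{'time_s': 0.1, 'joint_positions': array([-7.48575890e+01,  3.02735264e+01,  8.21484025e+01, -2.65336482e-03,
        6.76888436e+01, -1.02289777e+01]), 'qvel': array([ 0.07470198, -0.03512028, -0.19572089, -0.03622514,  0.06674184,
        0.11518656]), 'tau': array([-6.03011958e-04, -4.40987420e+01, -1.77150661e+01,  6.35481323e-02,
        5.34013531e-02, -5.27330030e-05]), 'position': array([ 0.26762748, -0.56407981,  0.22167426]), 'tcp_rot': array([[ 9.03541905e-01,  4.28499390e-01, -5.46381518e-04],
       [ 4.28499632e-01, -9.03540051e-01,  1.85502484e-03],
       [ 3.01199427e-04, -1.91021696e-03, -9.99998130e-01]]), 'force': array([-0.29540148,  0.20461727, -0.32063614]), 'moment': array([-0.01206714,  0.03593508,  0.03547275]), 'grasp_force': 0.0, 'opening': 1.0061623817069107}
```

View pics/scene0.png

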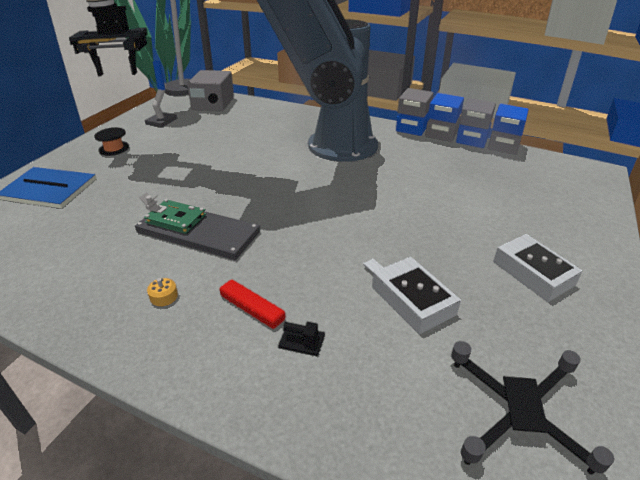

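View pics/top0.png

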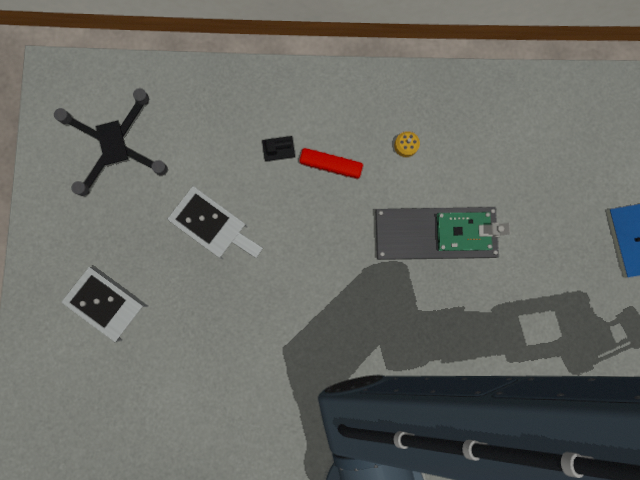

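Scene: there are two shelf lookalikes in the top picture, A at (207,222) and B at (100,303). A is farther right in the image, which is the robot's right (-y), and it has a blade sticking out at (248,243), so A fits. The stand is at (437,233), with its mouth at about (438,231) facing left. The tweezer case is at (331,163), the mount at (278,148) and the bell at (406,143).

```bash
cat > h.py <<'E'
import cv2,numpy as np
from rig import viewer
def K(n):
    c=viewer.camera_info(n); return np.array([[c['fx'],0,c['cx']],[0,c['fy'],c['cy']],[0,0,1]]),c['distortion'],c['R'],c['t']
def px(n,uv,z):
    "pixels -> world points on plane z"
    k,D,R,t=K(n); q=cv2.undistortPoints(np.array(uv,float).reshape(-1,1,2),k,D).reshape(-1,2)
    r=np.c_[q,np.ones(len(q))]@R; o=-R.T@t
    return o+r*((z-o[2])/r[:,2])[:,None]
def cloud(n,d):
    k,D,R,t=K(n); v,u=np.mgrid[:480,:640]
    q=cv2.undistortPoints(np.stack([u,v],-1).reshape(-1,1,2).astype(float),k,D).reshape(480,640,2)
    return ((np.dstack([q,np.ones((480,640))])*d[...,None])-t)@R
E
python3 - <<'E'
from h import *
d=np.load("pics/top0.npy"); P=cloud("top",d)
for u,v in [(250,300),(205,218),(252,246),(258,248),(400,233),(465,225),(331,163),(406,143)]: print((u,v),P[v,u].round(4))
im=cv2.imread("pics/top0.png")
a=cv2.resize(im[180:270,155:275],(600,450),interpolation=cv2.INTER_CUBIC)
cv2.imwrite("pics/cropA.png",a)
b=cv2.resize(im[195:275,365:525],(800,400),interpolation=cv2.INTER_CUBIC)
cv2.imwrite("pics/cropB.png",b)
E
```

```text
(250, 300) [0.387  0.2704 0.0039]
(205, 218) [0.5572 0.3681 0.0421]
(252, 246) [0.5032 0.2697 0.0124]
(258, 248) [0.4992 0.2566 0.0127]
(400, 233) [ 0.5383 -0.0498  0.0217]
(465, 225) [ 0.5561 -0.1844  0.0402]
(331, 163) [0.6883 0.1025 0.0277]
(406, 143) [ 0.7361 -0.0605  0.0313]
```

View pics/cropA.png

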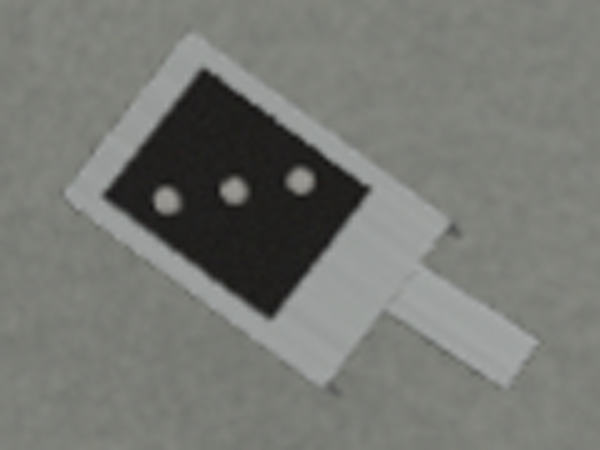

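View pics/cropB.png

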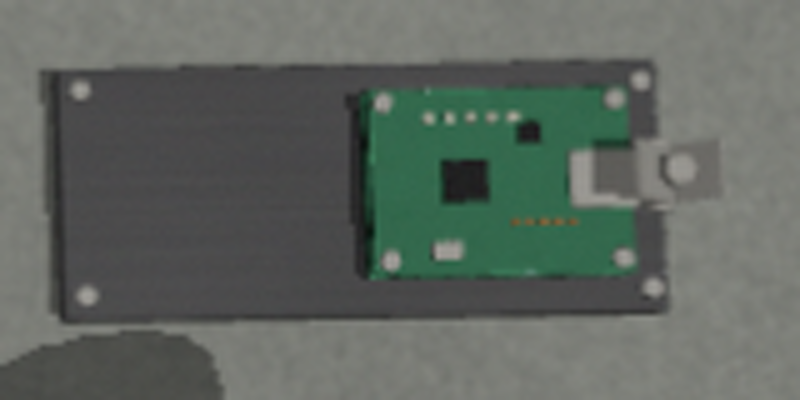

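Crop A confirms shelf A, with a plain blade leaving its front between crop pixels (405,287) and (525,365). Crop B shows the stand with plate corners (55,70), (653,62), (665,310) and (62,320), and the mouth side on the left at crop x≈370.

```bash
python3 - <<'E'
from h import *
f=lambda c,o:(np.array(c,float)+.5)/5-.5+np.array(o)
A=px("top",f([(192,32),(450,228),(325,388),(68,192)],(155,180)),.040)
B=px("top",f([(538,343),(510,387),(425,265),(385,308)],(155,180)),.0125)
S=px("top",f([(55,70),(653,62),(665,310),(62,320)],(365,195)),.020)
U=px("top",f([(368,90),(630,88),(635,278),(368,280)],(365,195)),.041)
for n,x in(("shelf",A),("blade",B),("plate",S),("board",U)):
    print(n,x.round(4).tolist(),"sides",np.linalg.norm(x-np.roll(x,-1,0),axis=1).round(4), "c",x.mean(0).round(4))
# fine: min-area rects
def ang(v): return np.degrees(np.arctan2(v[1],v[0])).round(2)
print("shelf axis", ang(A[0]-A[1]),ang(A[3]-A[2]),ang(A[0]+A[3]-A[1]-A[2]),"front",((A[1]+A[2])/2).round(4))
print("blade axis to tip",ang(B[0]-B[2]),ang(B[1]-B[3]),"tip",((B[0]+B[1])/2).round(4))
print("stand axis",ang(S[1]-S[0]),ang(S[2]-S[3]),"board",ang(U[1]-U[0]),ang(U[2]-U[3]))
# depth check
P=cloud("top",np.load("pics/top0.npy"))
m=np.zeros((480,640),bool);m[205:262,370:500]=1
Q=P[m];q=Q[(Q[:,2]>.016)&(Q[:,2]<.027)];r=cv2.minAreaRect(q[:,:2].astype(np.float32));print("plate rect",r)
q=Q[(Q[:,2]>.036)&(Q[:,2]<.047)];print("board z",np.median(q[:,2]),cv2.minAreaRect(q[:,:2].astype(np.float32)))
Pm=P[290:310,240:270].reshape(-1,3);print("bench z near shelf",Pm[:,2].mean(),"near stand",P[262:275,440:490,2].mean())
# scene camera on same points
k,D,R,t=K("scene")
pr=lambda X:cv2.projectPoints(np.array(X),cv2.Rodrigues(R)[0],t,k,D)[0].reshape(-1,2).round(1).tolist()
print("scene: tip",pr(B[:2]),"plate",pr(S))
im=cv2.imread("pics/scene0.png")
a=cv2.resize(im[245:345,350:470],(600,500),interpolation=cv2.INTER_CUBIC);b=cv2.resize(im[190:260,130:270],(800,400),interpolation=cv2.INTER_CUBIC)
cv2.imwrite("pics/cropC.png",np.vstack([a[:100+80,:],b[:, :600]]))
E
```

```text
shelf [[0.6263, 0.3975, 0.04], [0.5442, 0.284, 0.04], [0.4747, 0.3337, 0.04], [0.5556, 0.4461, 0.04]] sides [0.14   0.0855 0.1384 0.0858] c [0.5502 0.3653 0.04  ]
blade [[0.499, 0.2475, 0.0125], [0.4795, 0.2589, 0.0125], [0.5319, 0.2978, 0.0125], [0.5126, 0.3143, 0.0125]] sides [0.0225 0.0652 0.0254 0.0682] c [0.5058 0.2796 0.0125]
plate [[0.5909, 0.0031, 0.02], [0.6006, -0.2561, 0.02], [0.4925, -0.2589, 0.02], [0.4817, -0.0008, 0.02]] sides [0.2593 0.1081 0.2583 0.1093] c [ 0.5414 -0.1282  0.02  ]
board [[0.5814, -0.1276, 0.041], [0.5848, -0.2386, 0.041], [0.5035, -0.2391, 0.041], [0.4999, -0.1271, 0.041]] sides [0.111  0.0813 0.1121 0.0815] c [ 0.5424 -0.1831  0.041 ]
shelf axis 54.12 54.26 54.19 front [0.5095 0.3089 0.04  ]
blade axis to tip -123.22 -120.85 tip [0.4892 0.2532 0.0125]
stand axis -87.87 -87.61 board -88.21 -88.14
plate rect ((0.5415682792663574, -0.12971121072769165), (0.11036460846662521, 0.26063913106918335), 2.2233357429504395)
board z 0.039334419539765485 ((0.5439319014549255, -0.19116589426994324), (0.07961048185825348, 0.12586821615695953), 2.4404044151306152)
bench z near shelf 0.0025174044512833015 near stand 0.004406042843650179
scene: tip [[362.5, 262.7], [371.1, 258.6]] plate [[234.1, 253.8], [134.1, 225.5], [164.2, 201.3], [259.4, 225.0]]
```

View pics/cropC.png

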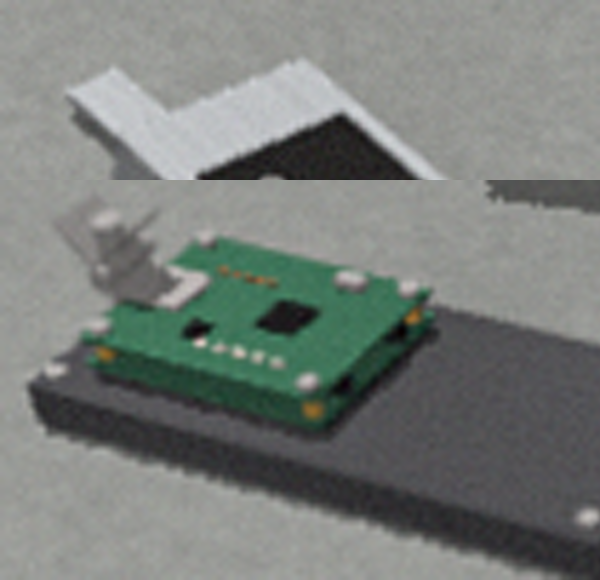

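Both cameras agree on the tip to about 2 mm. The stand origin is ≈(0.5415,-0.129) with its axis at -87.8°. The gauge tip is ≈(0.489,0.253) with its axis at about -122.5°.

```bash
cat > go.py <<'E'
import sys,numpy as np
from scipy.spatial.transform import Rotation as Ro
from rig import readout
def goal(x,y,z,yaw):
    s=readout.read_state(); R=s['tcp_rot']; c,n=np.cos(np.radians(yaw)),np.sin(np.radians(yaw))
    G=np.array([[c,n,0],[n,-c,0],[0,0,-1]])
    print("t",round(s['time_s'],2),"at",s['position'].round(4),"yaw",np.degrees(np.arctan2(R[1,0],R[0,0])).round(2),"F",s['force'].round(2),"open",round(s['opening'],3),"gf",round(s['grasp_force'],1))
    print("shift",(R.T@(np.array([x,y,z])-s['position'])/.25).round(4),"turn",(Ro.from_matrix(R.T@G).as_rotvec()/(np.pi/2)).round(4))
if __name__=="__main__": goal(*map(float,sys.argv[1:5]))
E
python3 go.py .501 .2715 .10 57.3; python3 go.py .36 -.36 .2 40
```

```text
t 0.1 at [ 0.2676 -0.5641  0.2217] yaw 25.37 F [-0.3   0.2  -0.32] open 1.006 gf 0.0
shift [ 2.2755 -2.619   0.4924] turn [-0.0011 -0.0005 -0.3548]
t 0.1 at [ 0.2676 -0.5641  0.2217] yaw 25.37 F [-0.3   0.2  -0.32] open 1.006 gf 0.0
shift [ 0.6836 -0.5791  0.088 ] turn [-0.0012 -0.0003 -0.1625]
```

Emit:
send_rows:
  moves:
    - [0.76,-0.873,0,0,0,0]
    - [0.76,-0.873,0,0,0,0]
    - [0.76,-0.873,0,0,0,0]
    - [0.76,-0.873,0,0,0,0]
    - [0.76,-0.873,0,0,0,0]
    - [0.76,-0.873,0,0,0,0]
  grip: 1.0

```text
time_s: 0.7
position: [0.3457, -0.2828, 0.2222]
tcp_rot: [[0.903, 0.429, -0.001], [0.429, -0.903, 0.002], [0.0, -0.002, -1.0]]
force: [1.1, 0.7, -0.2]
opening: 0.995
grasp_force: 0.0
```

Emit:
send_rows:
  moves:
    - [0.76,-0.873,0,0,0,0]
    - [0.76,-0.873,0,0,0,0]
    - [0.76,-0.873,0,0,0,0]
    - [0.76,-0.873,0,0,0,0]
    - [0.76,-0.873,0,0,0,0]
    - [0.76,-0.873,0,0,0,0]

```text
time_s: 1.3
position: [0.424, -0.0048, 0.2225]
tcp_rot: [[0.903, 0.429, -0.0], [0.429, -0.903, 0.0], [-0.0, -0.001, -1.0]]
force: [-0.3, -1.0, -0.3]
opening: 1.002
grasp_force: 0.0
```

```bash
python3 go.py .501 .2715 .08 57.3
```

```text
t 1.3 at [ 0.424  -0.0048  0.2225] yaw 25.44 F [-0.32 -0.97 -0.34] open 1.002 gf 0.0
shift [ 0.7531 -0.8655  0.5703] turn [-0.0004 -0.     -0.354 ]
```

Emit:
send_rows:
  moves:
    - [0.753,-0.866,0.57,0,0,-0.354]
    - [0.753,-0.866,0.57,0,0,-0.354]
    - [0.753,-0.866,0.57,0,0,-0.354]
    - [0.753,-0.866,0.57,0,0,-0.354]
    - [0.753,-0.866,0.57,0,0,-0.354]
    - [0.753,-0.866,0.57,0,0,-0.354]
    - [0.753,-0.866,0.57,0,0,-0.354]
    - [0.753,-0.866,0.57,0,0,-0.354]
    - [0.753,-0.866,0.57,0,0,-0.354]
    - [0.753,-0.866,0.57,0,0,-0.354]

```text
time_s: 2.3
position: [0.5012, 0.2674, 0.0807]
tcp_rot: [[0.542, 0.84, -0.0], [0.84, -0.542, -0.0], [-0.0, 0.0, -1.0]]
force: [-0.6, -1.1, 0.5]
opening: 1.001
grasp_force: 0.0
```

```bash
python3 go.py .501 .2715 .004 57.3
```

```text
t 2.3 at [0.5012 0.2674 0.0807] yaw 57.15 F [-0.62 -1.12  0.51] open 1.001 gf 0.0
shift [ 0.0133 -0.0097  0.3068] turn [ 0.      0.0003 -0.0016]
```

Emit:
send_rows:
  moves:
    - [0.013,-0.01,0.12,0,0,0]
    - [0.013,-0.01,0.22,0,0,0]
    - [0.013,-0.01,0.26,0,0,0]
    - [0.013,-0.01,0.285,0,0,0]
    - [0.013,-0.01,0.3,0,0,0]
    - [0.013,-0.01,0.305,0,0,0]
    - [0.013,-0.01,0.305,0,0,0]

```text
time_s: 3.0
position: [0.5017, 0.2729, 0.0045]
tcp_rot: [[0.541, 0.841, 0.001], [0.841, -0.541, 0.0], [0.001, 0.001, -1.0]]
force: [0.7, 0.2, 0.1]
opening: 1.003
grasp_force: 0.0
```

Emit:
send_rows:
  moves:
    - [0,0,0,0,0,0]
    - [0,0,0,0,0,0]
    - [0,0,0,0,0,0]
    - [0,0,0,0,0,0]
    - [0,0,0,0,0,0]
    - [0,0,0,0,0,0]
    - [0,0,0,0,0,0]
    - [0,0,0,0,0,0]
  grip: 0.15

```text
time_s: 3.8
position: [0.5011, 0.2729, 0.0038]
tcp_rot: [[0.541, 0.841, -0.0], [0.841, -0.541, 0.0], [-0.0, -0.0, -1.0]]
force: [-0.2, -0.2, -0.1]
opening: 0.357
grasp_force: 0.0
```

Emit:
send_rows:
  moves:
    - [0,0,0,0,0,0]
    - [0,0,0,0,0,0]
    - [0,0,0,0,0,0]
    - [0,0,0,0,0,0]
  grip: 0.0

```text
time_s: 4.2
position: [0.5011, 0.2729, 0.0038]
tcp_rot: [[0.541, 0.841, -0.0], [0.841, -0.541, -0.0], [-0.0, -0.0, -1.0]]
force: [-0.1, 0.7, 0.1]
opening: 0.287
grasp_force: 29.9
```

Emit:
send_rows:
  moves:
    - [-0.02,0,0,0,0,0]
    - [-0.08,0,0,0,0,0]
    - [-0.16,0,0,0,0,0]
    - [-0.24,0,0,0,0,0]
    - [-0.32,0,0,0,0,0]
    - [-0.4,0,0,0,0,0]
    - [-0.48,0,0,0,0,0]
    - [-0.56,0,0,0,0,0]
    - [-0.61,0,0,0,0,0]
    - [-0.64,0,0,0,0,0]
    - [-0.64,0,0,0,0,0]
    - [-0.64,0,0,0,0,0]

```text
time_s: 5.4
position: [0.415, 0.1385, 0.0038]
tcp_rot: [[0.541, 0.841, 0.001], [0.841, -0.541, 0.0], [0.0, 0.0, -1.0]]
force: [0.1, -0.4, -1.0]
opening: 0.294
grasp_force: 29.9
```

Emit:
send_rows:
  moves:
    - [0,0,0,0,0,0]
    - [0,0,0,0,0,0]
    - [0,0,0,0,0,0]
    - [0,0,0,0,0,0]
    - [0,0,0,0,0,0]
  grip: 0.8

```text
time_s: 5.9
position: [0.4146, 0.1385, 0.0038]
tcp_rot: [[0.541, 0.841, 0.0], [0.841, -0.541, 0.0], [0.0, 0.0, -1.0]]
force: [-0.2, -0.4, 0.9]
opening: 0.663
grasp_force: 0.0
```

Emit:
send_rows:
  moves:
    - [0,0,-0.1,0,0,0]
    - [0,0,-0.3,0,0,0]
    - [0,0,-0.5,0,0,0]
    - [0.3,0,-0.5,0,0,0]
    - [0.45,0,-0.5,0,0,0]
    - [0.45,0,-0.5,0,0,0]
  grip: 0.8

```text
time_s: 6.5
position: [0.4797, 0.2366, 0.1306]
tcp_rot: [[0.539, 0.842, 0.008], [0.842, -0.539, 0.003], [0.007, 0.005, -1.0]]
force: [-0.2, -0.5, 1.0]
opening: 0.798
grasp_force: 0.0
```

```bash
python3 go.py .47 .225 .09 57.3; python3 - <<'E'
from h import *
p,d=viewer.capture("scene"); cv2.imwrite("pics/s1.png",p[:,:,::-1]); np.save("pics/s1.npy",d)
q,d=viewer.capture("top"); cv2.imwrite("pics/t1.png",q[:,:,::-1]); np.save("pics/t1.npy",d)
cv2.imwrite("pics/s1t1.png",np.hstack([cv2.resize(p[190:350,250:450,::-1],(400,320)),cv2.resize(q[180:340,200:400,::-1],(400,320))]))
E
```

```text
t 6.5 at [0.4797 0.2366 0.1306] yaw 57.35 F [-0.22 -0.5   1.03] open 0.798 gf 0.0
shift [-0.061  -0.0085  0.162 ] turn [ 0.0035 -0.0045  0.0006]
```

View pics/s1t1.png

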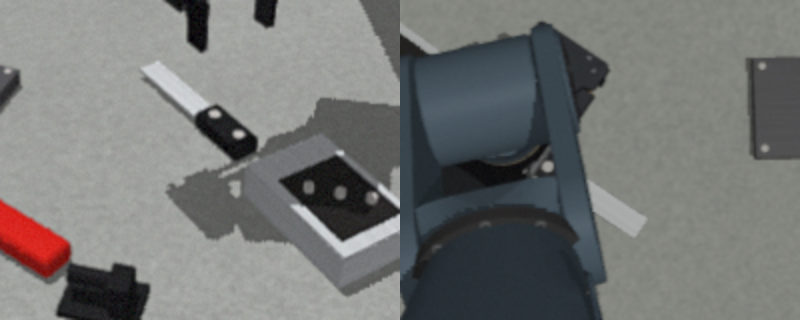

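The left half (scene) shows the gauge lying free in front of the shelf: tip near (150,66), handle with two screws at (215,115) and (238,134). The right half (top) shows the tip corners at (647,218) and (637,236).

```bash
python3 - <<'E'
from h import *
f=lambda c,o:(np.array(c,float)+.5)/2-.5+np.array(o)
T=px("top",f([(247,218),(237,236)],(200,180)),.0125).mean(0)
s=f([(142,68),(156,62)],(250,190));Ts=px("scene",s,.0125)
H=px("scene",f([(215,115),(238,134)],(250,190)),.021)
print("tip top",T.round(4),"tip scene",Ts.mean(0).round(4),"screws",H.round(4).tolist(),"mid",H.mean(0).round(4))
for t in(T,Ts.mean(0)):
    v=H.mean(0)-t;print("len",np.linalg.norm(v[:2]).round(4),"ang",np.degrees(np.arctan2(v[1],v[0])).round(2))
P=cloud("scene",np.load("pics/s1.npy")); im=cv2.imread("pics/s1.png").max(2)
m=np.zeros_like(im,bool);m[240:272,345:382]=1
m&=(im<60)&(P[...,2]>.012)&(P[...,2]<.03)
print(m.sum(),np.median(P[m],0),cv2.minAreaRect(P[m][:,:2].astype(np.float32)))
E
```

```text
tip top [0.4048 0.1184 0.0125] tip scene [0.4026 0.1204 0.0125] screws [[0.4667, 0.2234, 0.021], [0.4859, 0.2555, 0.021]] mid [0.4763 0.2395 0.021 ]
len 0.1406 ang 59.43
len 0.14 ang 58.22
322 [0.48531084 0.24203944 0.02025994] ((0.4790898859500885, 0.23978084325790405), (0.06898961216211319, 0.030848519876599312), 58.65349197387695)
```

```bash
python3 go.py .478 .2393 .004 58.4
```

```text
t 6.6 at [0.4761 0.2343 0.1288] yaw 57.38 F [-0.96 -0.14 -0.43] open 0.8 gf 0.0
shift [ 0.0205 -0.0049  0.4991] turn [ 0.0006 -0.0005 -0.0113]
```

Emit:
send_rows:
  moves:
    - [0.02,-0.005,0.15,0,0,-0.011]
    - [0.02,-0.005,0.3,0,0,-0.011]
    - [0.02,-0.005,0.4,0,0,-0.011]
    - [0.02,-0.005,0.46,0,0,-0.011]
    - [0.02,-0.005,0.485,0,0,-0.011]
    - [0.02,-0.005,0.499,0,0,-0.011]
    - [0.02,-0.005,0.499,0,0,-0.011]

```text
time_s: 7.3
position: [0.4766, 0.2372, 0.0041]
tcp_rot: [[0.527, 0.85, -0.001], [0.85, -0.527, -0.0], [-0.001, -0.001, -1.0]]
force: [0.1, -0.3, 0.3]
opening: 0.8
grasp_force: 0.0
```

Emit:
send_rows:
  moves:
    - [0,0,0,0,0,0]
    - [0,0,0,0,0,0]
    - [0,0,0,0,0,0]
    - [0,0,0,0,0,0]
    - [0,0,0,0,0,0]
    - [0,0,0,0,0,0]
    - [0,0,0,0,0,0]
    - [0,0,0,0,0,0]
    - [0,0,0,0,0,0]
  grip: 0.0

```text
time_s: 8.2
position: [0.4771, 0.2379, 0.0042]
tcp_rot: [[0.527, 0.85, 0.0], [0.85, -0.527, 0.0], [0.0, 0.0, -1.0]]
force: [-1.1, 1.5, 2.0]
opening: 0.341
grasp_force: 30.0
```

```bash
python3 go.py .478 .2393 .10 58.4
```

```text
t 8.2 at [0.4771 0.2379 0.0042] yaw 58.22 F [-1.11  1.55  2.01] open 0.341 gf 30.0
shift [ 6.700e-03  1.000e-04 -3.834e-01] turn [ 0.     -0.0001 -0.002 ]
```

```bash
python3 go.py .535 .040 .07 92.2
```

```text
t 8.2 at [0.4771 0.2379 0.0042] yaw 58.22 F [-1.11  1.55  2.01] open 0.341 gf 30.0
shift [-0.5509  0.6137 -0.2634] turn [ 1.000e-04 -1.000e-04 -3.775e-01]
```

Emit:
send_rows:
  moves:
    - [0,0,-0.04,0,0,0]
    - [0,0,-0.12,0,0,0]
    - [0,0,-0.22,0,0,0]
    - [0,0,-0.27,0,0,0]
    - [0,0,-0.27,0,0,0]

```text
time_s: 8.7
position: [0.4784, 0.2382, 0.0734]
tcp_rot: [[0.527, 0.85, 0.004], [0.85, -0.527, 0.001], [0.003, 0.003, -1.0]]
force: [0.7, 0.5, -1.4]
opening: 0.342
grasp_force: 30.0
```

```bash
python3 go.py .535 .040 .07 92.2
```

```text
t 8.7 at [0.4784 0.2382 0.0734] yaw 58.22 F [ 0.72  0.48 -1.4 ] open 0.342 gf 30.0
shift [-0.5547  0.6101  0.0138] turn [ 0.0024 -0.0013 -0.3775]
```

Emit:
send_rows:
  moves:
    - [-0.08,0.09,0,0,0,-0.05]
    - [-0.18,0.2,0,0,0,-0.12]
    - [-0.28,0.31,0,0,0,-0.2]
    - [-0.38,0.42,0,0,0,-0.28]
    - [-0.46,0.51,0,0,0,-0.34]
    - [-0.52,0.57,0,0,0,-0.3775]
    - [-0.555,0.61,0,0,0,-0.3775]
    - [-0.555,0.61,0,0,0,-0.3775]
    - [-0.555,0.61,0,0,0,-0.3775]

```text
time_s: 9.6
position: [0.5329, 0.0401, 0.071]
tcp_rot: [[-0.037, 0.999, -0.002], [0.999, 0.037, 0.001], [0.001, -0.002, -1.0]]
force: [0.5, 0.1, -1.0]
opening: 0.341
grasp_force: 30.0
```

```bash
python3 go.py .535 .040 .0255 92.2
```

```text
t 9.6 at [0.5329 0.0401 0.071 ] yaw 92.13 F [ 0.55  0.07 -1.04] open 0.341 gf 30.0
shift [-0.001   0.0089  0.1822] turn [-0.0011 -0.0004 -0.0008]
```

Emit:
send_rows:
  moves:
    - [0,0.008,0.08,0,0,0]
    - [0,0.008,0.14,0,0,0]
    - [0,0.008,0.17,0,0,0]
    - [0,0.008,0.182,0,0,0]
    - [0,0.008,0.182,0,0,0]
    - [0,0.008,0.182,0,0,0]

```text
time_s: 10.2
position: [0.5359, 0.04, 0.0265]
tcp_rot: [[-0.039, 0.999, 0.001], [0.999, 0.039, -0.0], [-0.0, 0.001, -1.0]]
force: [0.0, -0.6, -1.6]
opening: 0.341
grasp_force: 30.0
```

```bash
python3 go.py .535 .040 .0255 92.2; python3 - <<'E'
from h import *
p,d=viewer.capture("scene"); cv2.imwrite("pics/s2.png",p[:,:,::-1]); np.save("pics/s2.npy",d)
q,d=viewer.capture("top"); cv2.imwrite("pics/t2.png",q[:,:,::-1]); np.save("pics/t2.npy",d)
r=lambda a:cv2.resize(a[:,:,::-1],(800,300),interpolation=cv2.INTER_CUBIC)
cv2.imwrite("pics/s2t2.png",np.vstack([r(p[185:260,130:330]),r(q[195:270,350:550])]))
E
```

```text
t 10.2 at [0.5359 0.04   0.0265] yaw 92.22 F [ 0.04 -0.64 -1.58] open 0.341 gf 30.0
shift [ 0.0002 -0.0037  0.004 ] turn [0.0005 0.     0.0002]
```

View pics/s2t2.png

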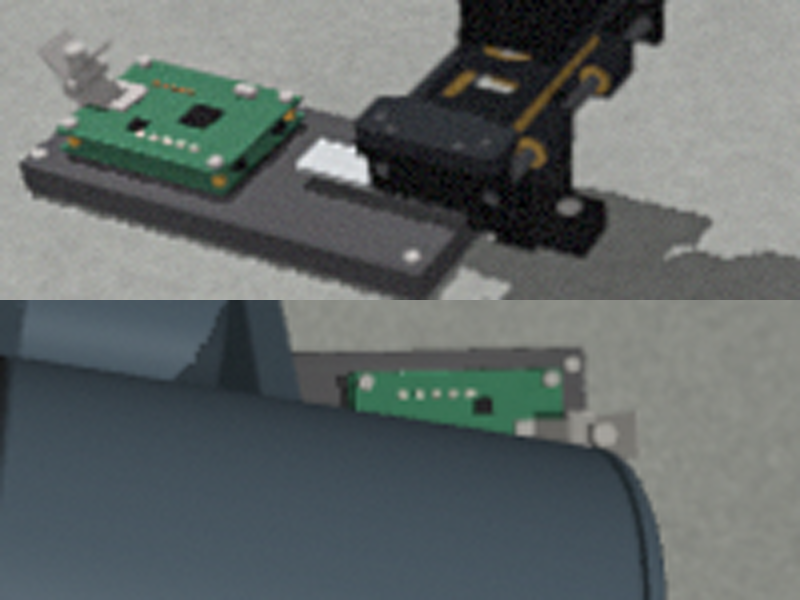

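In the scene crop (top) the blade's end edge runs from (297,167) to (315,138). It faces the boards' front edge, which runs from (222,172) to (302,97).

```bash
python3 - <<'E'
from h import *
from rig import readout
f=lambda c:(np.array(c,float)+.5)/4-.5+np.array((130,185))
zb=readout.read_state()['position'][2]-.0042
T=px("scene",f([(297,167),(315,138)]),zb+.0125)
B=px("scene",f([(220,172),(302,97),(62,130),(138,60)]),.041)
S=px("scene",f([(427,275),(22,165)]),.02)
print("tip",T.round(4).tolist(),T.mean(0).round(4));print("board",B.round(4).tolist(),np.linalg.norm(B[0]-B[1]),"front mid",B[:2].mean(0).round(4)); print("plate",S.round(4).tolist())
a=np.radians(-87.8);X=np.array([np.cos(a),np.sin(a)]);Y=np.array([-X[1],X[0]])
for n,p in(("tip",T.mean(0)),("front",B[:2].mean(0)),("boardc",B.mean(0))): v=p[:2]-[.5415,-.129]; print(n,"stand x,y",v@X,v@Y)
k,D,R,t=K("scene")
# expected pixel (crop) of plate/board corners from top-camera stand pose
for x,y,z in[(-130,55,20),(130,55,20),(0,40,41),(0,-40,41),(110,40,41),(110,-40,41)]:
    w=np.r_[np.array([.5415,-.129])+X*x/1e3+Y*y/1e3,z/1e3]
    u=cv2.projectPoints(w,cv2.Rodrigues(R)[0],t,k,D)[0].ravel(); print((x,y,z),((u-[130,185]+.5)*4-.5).round(0))
E
```

```text
tip [[0.5539, -0.0956, 0.035], [0.5272, -0.1027, 0.035]] [ 0.5406 -0.0992  0.035 ]
board [[0.5815, -0.1248, 0.041], [0.5037, -0.1271, 0.041], [0.5862, -0.2302, 0.041], [0.5114, -0.2382, 0.041]] 0.07781718705792152 front mid [ 0.5426 -0.126   0.041 ]
plate [[0.5878, 0.0067, 0.02], [0.6007, -0.2529, 0.02]]
tip stand x,y -0.029855279480614567 0.0002249271685156593
front stand x,y -0.0029824448193710718 0.0012159549898800106
boardc stand x,y 0.05121249065812891 0.0022253527619441014
(-130, 55, 20) [417. 277.]
(130, 55, 20) [ 16. 164.]
(0, 40, 41) [216. 171.]
(0, -40, 41) [299.  94.]
(110, 40, 41) [ 53. 127.]
(110, -40, 41) [141.  54.]
```

Emit:
send_rows:
  moves:
    - [0,0.003,0.006,0,0,0]
    - [0,0.003,0.006,0,0,0]
    - [-0.04,0.003,0.006,0,0,0]
    - [-0.08,0.003,0.006,0,0,0]
    - [-0.11,0.003,0.006,0,0,0]
    - [-0.125,0.003,0.006,0,0,0]
    - [-0.14,0.003,0.006,0,0,0]
    - [-0.14,0.003,0.006,0,0,0]

```text
time_s: 11.1
position: [0.5378, 0.0041, 0.0245]
tcp_rot: [[-0.037, 0.999, 0.0], [0.999, 0.037, -0.0], [-0.0, 0.0, -1.0]]
force: [-0.4, 0.4, -1.5]
opening: 0.342
grasp_force: 30.0
```

```bash
python3 go.py .5376 -.0270 .0250 92.2
```

```text
t 11.1 at [0.5378 0.0041 0.0245] yaw 92.14 F [-0.41  0.41 -1.54] open 0.342 gf 30.0
shift [-0.1242 -0.0056 -0.0019] turn [ 0.0001  0.     -0.0006]
```

Emit:
send_rows:
  moves:
    - [-0.03,0,-0.002,0,0,0]
    - [-0.06,0,-0.002,0,0,0]
    - [-0.09,0,-0.002,0,0,0]
    - [-0.11,0,-0.002,0,0,0]
    - [-0.124,0,-0.002,0,0,0]
    - [-0.124,0,-0.002,0,0,0]
    - [-0.124,0,-0.002,0,0,0]

```text
time_s: 11.8
position: [0.5388, -0.0263, 0.025]
tcp_rot: [[-0.038, 0.999, -0.0], [0.999, 0.038, 0.0], [0.0, -0.0, -1.0]]
force: [-0.9, -0.3, -1.7]
opening: 0.346
grasp_force: 30.0
```

```bash
python3 go.py .5390 -.0300 .0250 92.2
```

```text
t 11.8 at [ 0.5388 -0.0263  0.025 ] yaw 92.18 F [-0.88 -0.28 -1.68] open 0.346 gf 30.0
shift [-0.0149  0.0003 -0.    ] turn [-0.0002 -0.0001 -0.0002]
```

Emit:
send_rows:
  moves:
    - [-0.008,0,0,0,0,0]
    - [-0.016,0,0,0,0,0]
    - [-0.016,0,0,0,0,0]

```text
time_s: 12.1
position: [0.5392, -0.0304, 0.0251]
tcp_rot: [[-0.038, 0.999, 0.0], [0.999, 0.038, -0.0], [-0.0, 0.0, -1.0]]
force: [1.2, 0.2, -0.8]
opening: 0.343
grasp_force: 30.0
```

Emit:
send_rows:
  moves:
    - [-0.004,0,0,0,0,0]
    - [-0.004,0,0,0,0,0]

```text
time_s: 12.3
position: [0.5391, -0.0313, 0.0251]
tcp_rot: [[-0.038, 0.999, 0.0], [0.999, 0.038, -0.0], [-0.0, 0.0, -1.0]]
force: [0.3, -0.3, -1.3]
opening: 0.341
grasp_force: 30.0
```

Emit:
send_rows:
  moves:
    - [-0.004,0,0,0,0,0]
    - [-0.004,0,0,0,0,0]

```text
time_s: 12.5
position: [0.5392, -0.0323, 0.0251]
tcp_rot: [[-0.038, 0.999, 0.0], [0.999, 0.038, -0.0], [-0.0, 0.0, -1.0]]
force: [-0.2, 0.6, -1.2]
opening: 0.342
grasp_force: 30.0
```

Emit:
send_rows:
  moves:
    - [-0.004,0,0,0,0,0]
    - [-0.004,0,0,0,0,0]

```text
time_s: 12.7
position: [0.5392, -0.0334, 0.0251]
tcp_rot: [[-0.038, 0.999, 0.0], [0.999, 0.038, -0.0], [-0.0, 0.0, -1.0]]
force: [0.0, 0.8, -1.9]
opening: 0.343
grasp_force: 30.0
```

Emit:
send_rows:
  moves:
    - [-0.004,0,0,0,0,0]
    - [-0.004,0,0,0,0,0]

```text
time_s: 12.9
position: [0.5393, -0.0344, 0.0251]
tcp_rot: [[-0.038, 0.999, 0.0], [0.999, 0.038, -0.0], [-0.0, 0.0, -1.0]]
force: [0.7, -0.1, -0.9]
opening: 0.341
grasp_force: 30.0
```

Emit:
send_rows:
  moves:
    - [-0.004,0,0,0,0,0]
    - [-0.004,0,0,0,0,0]

```text
time_s: 13.1
position: [0.5393, -0.0354, 0.025]
tcp_rot: [[-0.038, 0.999, 0.0], [0.999, 0.038, -0.0], [-0.0, 0.0, -1.0]]
force: [0.1, 0.3, -0.8]
opening: 0.344
grasp_force: 30.0
```

Free motion so far: tip ≈ 46 mm in, Fy within ±1 N. I'll continue in 1 mm feelers.

Emit:
send_rows:
  moves:
    - [-0.004,0,0,0,0,0]
    - [-0.004,0,0,0,0,0]

```text
time_s: 13.3
position: [0.5393, -0.0364, 0.0251]
tcp_rot: [[-0.038, 0.999, 0.0], [0.999, 0.038, -0.0], [-0.0, 0.0, -1.0]]
force: [0.2, 0.0, -2.2]
opening: 0.341
grasp_force: 30.0
```

Emit:
send_rows:
  moves:
    - [-0.004,0,0,0,0,0]
    - [-0.004,0,0,0,0,0]

```text
time_s: 13.5
position: [0.5394, -0.0374, 0.0251]
tcp_rot: [[-0.038, 0.999, 0.0], [0.999, 0.038, -0.0], [-0.0, 0.0, -1.0]]
force: [0.2, -1.2, -1.2]
opening: 0.342
grasp_force: 30.0
```

Emit:
send_rows:
  moves:
    - [-0.004,0,0,0,0,0]
    - [-0.004,0,0,0,0,0]

```text
time_s: 13.7
position: [0.5394, -0.0384, 0.0251]
tcp_rot: [[-0.038, 0.999, 0.0], [0.999, 0.038, -0.0], [-0.0, 0.0, -1.0]]
force: [0.6, -0.9, -2.0]
opening: 0.345
grasp_force: 30.0
```

Emit:
send_rows:
  moves:
    - [-0.004,0,0,0,0,0]
    - [-0.004,0,0,0,0,0]

```text
time_s: 13.9
position: [0.5395, -0.0393, 0.0251]
tcp_rot: [[-0.038, 0.999, 0.0], [0.999, 0.038, -0.0], [-0.0, 0.0, -1.0]]
force: [0.2, -0.1, -1.4]
opening: 0.344
grasp_force: 30.0
```

Emit:
send_rows:
  moves:
    - [-0.004,0,0,0,0,0]
    - [-0.004,0,0,0,0,0]

```text
time_s: 14.1
position: [0.5395, -0.0404, 0.0251]
tcp_rot: [[-0.038, 0.999, 0.0], [0.999, 0.038, -0.0], [-0.0, 0.0, -1.0]]
force: [0.8, 0.5, -1.8]
opening: 0.342
grasp_force: 30.0
```

Emit:
send_rows:
  moves:
    - [-0.004,0,0,0,0,0]
    - [-0.004,0,0,0,0,0]

```text
time_s: 14.3
position: [0.5393, -0.0406, 0.025]
tcp_rot: [[-0.038, 0.999, -0.0], [0.999, 0.038, 0.001], [0.001, -0.0, -1.0]]
force: [-0.2, 3.0, -0.7]
opening: 0.339
grasp_force: 30.0
```

Emit:
send_rows:
  moves:
    - [-0.004,0,0,0,0,0]
    - [-0.004,0,0,0,0,0]

```text
time_s: 14.5
position: [0.5392, -0.0413, 0.025]
tcp_rot: [[-0.038, 0.999, -0.001], [0.999, 0.038, 0.001], [0.001, -0.001, -1.0]]
force: [0.1, 4.4, -1.4]
opening: 0.338
grasp_force: 30.0
```

Emit:
send_rows:
  moves:
    - [-0.004,0,0,0,0,0]
    - [-0.004,0,0,0,0,0]

```text
time_s: 14.7
position: [0.5392, -0.0422, 0.025]
tcp_rot: [[-0.038, 0.999, -0.001], [0.999, 0.038, 0.001], [0.001, -0.001, -1.0]]
force: [0.9, 5.8, -0.9]
opening: 0.343
grasp_force: 30.0
```

Emit:
send_rows:
  moves:
    - [-0.004,0,0,0,0,0]
    - [-0.004,0,0,0,0,0]

```text
time_s: 14.9
position: [0.5393, -0.0432, 0.025]
tcp_rot: [[-0.038, 0.999, -0.001], [0.999, 0.038, 0.001], [0.001, -0.001, -1.0]]
force: [0.4, 5.7, -1.9]
opening: 0.343
grasp_force: 30.0
```

Emit:
send_rows:
  moves:
    - [-0.004,0,0,0,0,0]
    - [-0.004,0,0,0,0,0]

```text
time_s: 15.1
position: [0.5393, -0.0442, 0.025]
tcp_rot: [[-0.038, 0.999, -0.001], [0.999, 0.038, 0.001], [0.001, -0.001, -1.0]]
force: [1.2, 5.6, -0.4]
opening: 0.34
grasp_force: 30.0
```

Contact onset is at TCP y ≈ -0.0405, then the force saturates at about 6 N as the stop slides. I'll push on to about -0.0478, back off, and touch again to measure how far the stop has really moved.

Emit:
send_rows:
  moves:
    - [-0.004,0,0,0,0,0]
    - [-0.008,0,0,0,0,0]
    - [-0.012,0,0,0,0,0]
    - [-0.014,0,0,0,0,0]
    - [-0.014,0,0,0,0,0]

```text
time_s: 15.6
position: [0.5394, -0.0476, 0.025]
tcp_rot: [[-0.038, 0.999, -0.001], [0.999, 0.038, 0.001], [0.001, -0.001, -1.0]]
force: [0.6, 5.9, -0.6]
opening: 0.344
grasp_force: 30.0
```

Emit:
send_rows:
  moves:
    - [0.008,0,0,0,0,0]
    - [0.012,0,0,0,0,0]
    - [0.012,0,0,0,0,0]

```text
time_s: 15.9
position: [0.5398, -0.046, 0.0251]
tcp_rot: [[-0.039, 0.999, 0.0], [0.999, 0.039, -0.0], [-0.0, 0.0, -1.0]]
force: [-0.6, -0.0, -2.2]
opening: 0.34
grasp_force: 30.0
```

Emit:
send_rows:
  moves:
    - [-0.002,0,0,0,0,0]
    - [-0.002,0,0,0,0,0]

```text
time_s: 16.1
position: [0.5398, -0.0466, 0.0251]
tcp_rot: [[-0.038, 0.999, 0.0], [0.999, 0.038, -0.0], [-0.0, 0.0, -1.0]]
force: [-0.3, -0.7, -0.9]
opening: 0.341
grasp_force: 30.0
```

Emit:
send_rows:
  moves:
    - [-0.002,0,0,0,0,0]
    - [-0.002,0,0,0,0,0]

```text
time_s: 16.3
position: [0.5397, -0.0469, 0.025]
tcp_rot: [[-0.038, 0.999, 0.0], [0.999, 0.038, -0.0], [-0.0, 0.0, -1.0]]
force: [0.2, 1.1, -1.3]
opening: 0.341
grasp_force: 30.0
```

Emit:
send_rows:
  moves:
    - [-0.002,0,0,0,0,0]
    - [-0.002,0,0,0,0,0]

```text
time_s: 16.5
position: [0.5397, -0.0473, 0.0251]
tcp_rot: [[-0.038, 0.999, 0.0], [0.999, 0.038, -0.0], [-0.0, 0.0, -1.0]]
force: [0.0, -0.1, -2.1]
opening: 0.339
grasp_force: 30.0
```

Emit:
send_rows:
  moves:
    - [-0.002,0,0,0,0,0]
    - [-0.002,0,0,0,0,0]

```text
time_s: 16.7
position: [0.5396, -0.0475, 0.025]
tcp_rot: [[-0.038, 0.999, -0.0], [0.999, 0.038, 0.0], [0.0, -0.0, -1.0]]
force: [0.1, 2.3, -1.0]
opening: 0.343
grasp_force: 30.0
```

The second touch starts at about -0.0474, so the stop has moved about 6.9 mm. Next I'll lower slightly, release, and rise.

Emit:
send_rows:
  moves:
    - [0,0,0.002,0,0,0]
    - [0,0,0.002,0,0,0]

```text
time_s: 16.9
position: [0.5396, -0.0475, 0.0245]
tcp_rot: [[-0.038, 0.999, -0.0], [0.999, 0.038, 0.0], [0.0, -0.0, -1.0]]
force: [0.6, 1.8, -1.4]
opening: 0.343
grasp_force: 30.0
```

Emit:
send_rows:
  moves:
    - [0,0,0,0,0,0]
    - [0,0,0,0,0,0]
    - [0,0,0,0,0,0]
    - [0,0,0,0,0,0]
    - [0,0,0,0,0,0]
  grip: 0.7

```text
time_s: 17.4
position: [0.5398, -0.0479, 0.0246]
tcp_rot: [[-0.038, 0.999, 0.0], [0.999, 0.038, -0.0], [-0.0, 0.0, -1.0]]
force: [-0.5, 1.0, -0.1]
opening: 0.669
grasp_force: 0.0
```

Emit:
send_rows:
  moves:
    - [0,0,-0.05,0,0,0]
    - [0,0,-0.15,0,0,0]
    - [0,0,-0.3,0,0,0]
    - [0,0,-0.5,0,0,0]
    - [0,0,-0.6,0,0,0]
    - [0.5,0,-0.6,0,0,0]
    - [0.9,0,-0.6,0,0,0]
    - [0.9,0,-0.6,0,0,0]
    - [0.9,0,-0.6,0,0,0]
    - [0.9,0,-0.6,0,0,0]
    - [0.9,0,-0.6,0,0,0]
    - [0.9,0,-0.6,0,0,0]

```text
time_s: 18.6
position: [0.5309, 0.1774, 0.1752]
tcp_rot: [[-0.04, 0.999, 0.001], [0.999, 0.04, -0.0], [-0.0, 0.001, -1.0]]
force: [-0.1, -0.3, 0.1]
opening: 0.701
grasp_force: 0.0
```

```bash
python3 - <<'E'
from h import *
p,d=viewer.capture("scene"); q,d=viewer.capture("top")
cv2.imwrite("pics/end.png",np.hstack([cv2.resize(p[160:360,120:390,::-1],(400,296)),cv2.resize(q[100:300,250:520,::-1],(400,296))]))
E
```

```text
(no output)
```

View pics/end.png

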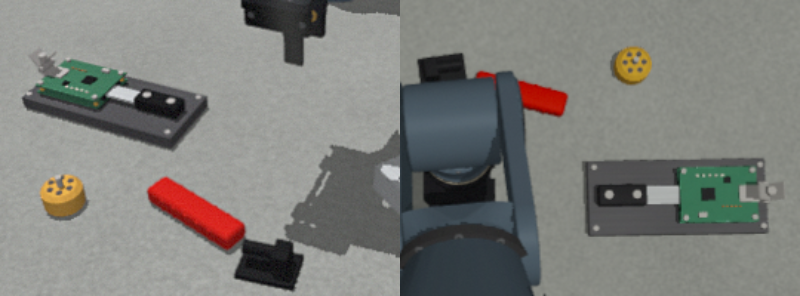

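The gauge lies on the plate with its handle at about (620,195) in the right half and its blade in the gap at (662,195). The case, mount and bell have not moved.

```bash
python3 -c "
from rig import ticket; print(ticket.hand_in())"
```

```text
the job is handed in; nothing more can be done
None
```

The job is handed in: the gauge lies released in the gap with the stop pushed back about 6.9 mm by touch (7 mm wanted), the other things unmoved, in under 19 s; no verdict came back.

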